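# Find the rattling tin and hold it out

## Task

Each of the three closed tins on the cutting mat holds a steel doming die; in two it sits fast in its bed of pitch, in one it has come loose: lift the tins and shake them end to end until you have felt the one that rattles. Lay the two quiet tins flat in the two places of the plywood tray, without dropping any tin and leaving the other things on the bench where they are. Finish while holding the rattling tin out for me to mend, level and still, well above the middle of the mat's far edge: do not put it down or let go.

Things in the scene. Friction and masses are not known exactly. Their poses are not given: they have to be found in the camera images.
- tin_a: Closed hinged-lid tin of bare metal, 120 (its x) x 64 (its y) x 30 mm high, upright sides, rounded corners; origin at the centre of its underside, z up through the lid. 0.31 to 0.38 kg with contents. The three tins look alike; which one rattles and what each weighs change from start to start and the names do not tell.
- tin_b: A second tin, the same outside as tin_a. In one of the three tins the steel die, a disc 46 mm across, 20 mm thick, 0.26 kg, lies loose in a hollow 114 (x) x 58 (y) x 24 mm, rubbing little (friction about 0.12): shaken or tipped (over 10 degrees) lengthwise it slides to an end, knocks on the wall and stays, its weight up to 34 mm off the middle.
- tin_c: A third tin, the same outside as tin_a. In the two sound tins the same die is stuck fast in the middle in a bed of pitch and does not move; they weigh as much.
- tray: Shallow plywood tray, fixed, 138 (its x) x 196 (its y) x 14 mm high, origin at the centre of its underside. Two places for tins side by side along its y, 114 mm apart, each 130 (x) x 74 (y) mm inside, dark lined floor 4 mm above the origin, with a 32 mm wide slot holding files between them; rims 4 mm thick, 10 mm above that floor.
- place0 (a point): Centre of the floor of the tray's place on its -y side, axes as the tray's. A tin lies flat on it with its long side along the tray's x, either way round.
- place1 (a point): Centre of the floor of the tray's place on its +y side, axes as the tray's.
- mat_far_edge (a point): Middle of the far edge (the one away from the robot) of the black gridded cutting mat, on its upper face. The mat is fixed, 600 (x) x 900 (y) x 3 mm thick, so its upper face is 3 mm above the bench.
- rotary_tool: Bystander: hand-held rotary grinder, 225 long, 50 mm thick, lying on the mat; x along it to its bit; origin under its middle.
- wood_block: Bystander: dark wooden work block, 80 (x) x 100 (y) x 22 mm, flat on the bench beyond the mat's far edge; origin at the centre of its underside.
- brass_angle: Bystander: flat L-shaped brass offcut, 75 x 60 x 4 mm, on the bench beyond the mat's far edge; origin on its underside in the middle.

How it is judged:
On the way:
1. the tin with the loose die has been lifted clear of the mat and shaken so that the die slides to an end or knocks hard against it (((distance between die_c0 and tin_a below 0.06 m and height (world z) of tin_a above 0.05 m and (x of die_c0 in the frame of tin_a above 0.028 m or x of die_c0 in the frame of tin_a below -0.028 m or contact force between die_c0 and tin_a above 6 N)) or (distance between die_c0 and tin_b below 0.06 m and height (world z) of tin_b above 0.05 m and (x of die_c0 in the frame of tin_b above 0.028 m or x of die_c0 in the frame of tin_b below -0.028 m or contact force between die_c0 and tin_b above 6 N)) or (distance between die_c0 and tin_c below 0.06 m and height (world z) of tin_c above 0.05 m and (x of die_c0 in the frame of tin_c above 0.028 m or x of die_c0 in the frame of tin_c below -0.028 m or contact force between die_c0 and tin_c above 6 N)))).
At the end, for the whole second after the job is handed in: The tin with the loose die is held in the fingers, still, level (0.2 rad), over 100 mm above the bench, centre within 100 mm (from above) of the middle of the mat's far edge; the other two lie flat, released, at rest in the tray's places, underside centre within 10 mm of the place's centre (((distance between die_c0 and tin_a below 0.06 m and horizontal distance between tin_a and mat_far_edge below 0.1 m and height (world z) of tin_a above 0.1 m and angle between tin_a's own z axis and vertical below 0.2 rad and linear speed of tin_a below 0.05 m/s and contact force between the fingers and tin_a above 2 N and ((distance between tin_b and place0 below 0.01 m or distance between tin_b and place1 below 0.01 m) and angle between tin_b's own z axis and vertical below 0.06 rad and linear speed of tin_b below 0.02 m/s and contact force between the fingers and tin_b below 0.1 N) and ((distance between tin_c and place0 below 0.01 m or distance between tin_c and place1 below 0.01 m) and angle between tin_c's own z axis and vertical below 0.06 rad and linear speed of tin_c below 0.02 m/s and contact force between the fingers and tin_c below 0.1 N)) or (distance between die_c0 and tin_b below 0.06 m and horizontal distance between tin_b and mat_far_edge below 0.1 m and height (world z) of tin_b above 0.1 m and angle between tin_b's own z axis and vertical below 0.2 rad and linear speed of tin_b below 0.05 m/s and contact force between the fingers and tin_b above 2 N and ((distance between tin_a and place0 below 0.01 m or distance between tin_a and place1 below 0.01 m) and angle between tin_a's own z axis and vertical below 0.06 rad and linear speed of tin_a below 0.02 m/s and contact force between the fingers and tin_a below 0.1 N) and ((distance between tin_c and place0 below 0.01 m or distance between tin_c and place1 below 0.01 m) and angle between tin_c's own z axis and vertical below 0.06 rad and linear speed of tin_c below 0.02 m/s and contact force between the fingers and tin_c below 0.1 N)) or (distance between die_c0 and tin_c below 0.06 m and horizontal distance between tin_c and mat_far_edge below 0.1 m and height (world z) of tin_c above 0.1 m and angle between tin_c's own z axis and vertical below 0.2 rad and linear speed of tin_c below 0.05 m/s and contact force between the fingers and tin_c above 2 N and ((distance between tin_a and place0 below 0.01 m or distance between tin_a and place1 below 0.01 m) and angle between tin_a's own z axis and vertical below 0.06 rad and linear speed of tin_a below 0.02 m/s and contact force between the fingers and tin_a below 0.1 N) and ((distance between tin_b and place0 below 0.01 m or distance between tin_b and place1 below 0.01 m) and angle between tin_b's own z axis and vertical below 0.06 rad and linear speed of tin_b below 0.02 m/s and contact force between the fingers and tin_b below 0.1 N)))); the arm keeps its last pose, push and grip.
It fails at once if rotary tool moved more than 25 mm (distance of rotary_tool from where it was at the start of the episode above 0.025 m).
It fails at once if wood block moved more than 25 mm (distance of wood_block from where it was at the start of the episode above 0.025 m).
It fails at once if brass angle moved more than 25 mm (distance of brass_angle from where it was at the start of the episode above 0.025 m).
It fails at once if a tin dropped or flung (faster than 1.4 m/s) (linear speed of any of tin_a, tin_b, tin_c above 1.4 m/s).
It also fails if it takes over 72 s, if anything falls off the work surface, if the arm or the gripper's body presses on something with over 40 N, if the wrist force passes 120 N, or if a joint passes its speed limit or range.

## Robot

A 6-joint arm with a two-finger parallel gripper is mounted at the origin on the work surface. World frame = base frame: x ahead of the robot, y to its left, z up, the work surface at z = 0. Lengths are in m, angles in rad, forces in N, time in s.
With the tool pointing down it reaches from about 0.35 to 0.775 m from the base axis. Payload 7.3 kg.
Tool frame: the origin (TCP) lies at the very end of the fingers, on their centre line; the grasp point (between the pads) lies 19 mm behind it; z points along the fingers, y is the line along which they close (so a half turn about z gives the same grasp; the last joint's range is limited). The gripper opens to 92 mm and grips with 3 to 60 N. Pads are 19 mm wide; open, the fingers measure 130 mm over their backs; the gripper's body (75 mm by 190 mm) begins 47 mm behind the grasp point.
Start: joints at [1.085, 0.342, 1.524, -0, 1.275, -0.146], TCP at [0.175, 0.495, 0.227] pointing down, gripper open.
Joint ranges: [-2.53, 2.53], [-0.77, 2.02], [0.04, 2.7], [-1, 4.14], [0.28, 2.66], [-3.11, 3.11]. Speed limits (rad/s): [2.57, 2.57, 3.14, 3.14, 3.14, 3.14].

## Interface

Orientations are given as a rotation vector (axis times angle).
In Python, from plant import env gives the robot as it stands. The module is installed in compiled form; this text tells all that it offers.
- The arm moves only by the tool step_arm, never from a script. Its argument "plan" is a list of rows, each a list of 5 numbers: the closure, from -1 (fully open) to 1 (shut), then the shift along the world's x, y, z in mm, then the turn about the world's z in rad. A call has 1 to 8 rows; each row shifts and turns the commanded pose from where the row before left it; what a row does not reach is not made up. A row lasts 1/12 s, in which the tool goes at most 41.7 mm and 7.16 degrees, less where a joint would pass 70% of its speed; a pose out of reach is approached as far as the arm can. A call is refused whole if a number of a shift passes 41.7 or a number of a turn 0.125, either way. A call with a gripper value outside its range is refused whole. The fingers move at their own pace and stop on an object; the grip force is fixed at half the most. Time passes only in rows, so rows that do not move let the fingers close. It gives the time, the measured TCP pose, the force, the opening and the grip force at its end, in the units of the state.
- env.read_state(): the state, without advancing time (a new reading comes with each control period).
- env.read_camera(name): name is "scene" or "top" or "wrist"; returns a dict with "pixels" (420x560x3 uint8, red, green, blue), "vertical_fov" (degrees; the focal length in pixels is half the picture's height over the tangent of half this angle, whatever the lens; pixels are square), "cx", "cy" (the principal point, pixels), "R" (3x3) and "t" (3): a world point X has camera coordinates R X + t; the wrist camera has in their place "mount" (4x4, takes a point from camera to tool coordinates, whose origin is the TCP and whose axes are the flange's). Camera axes: x right, y down, z forward; pixel columns grow to the right and rows downward; lengths in m; the calibration is good to about 2 mm. A picture is of the moment at which its call begins: read the wrist's pose just before it. There is no depth.
- env.close_job(): hands the job in; it is judged then, once.
The state is a dict: "time": time; "qpos": joint angles; "joint_vel": joint speeds; "joint_torque": joint torques, N m; "tool_pos": TCP position; "orientation": TCP orientation; "force": force on the tool from outside, world axes, zero at the start; "wrist_torque": the same for the moment, N m; "grip_width": finger opening in m; "grip_force": force on a finger pad.
Only numpy, scipy, OpenCV 4.12 (cv2) and the standard library are available. Lean on these libraries where they do the work, as an engineer would, in place of code of your own. Each camera call takes 0.05 s, during which the arm holds its last target. There are 200 camera calls.

## Working session

There is one attempt and no reset: what is moved stays moved. The work goes in short steps, Python scripts to look and compute and a tool call to move; the robot and the scene stay as the last step left them, time stands still between calls to the robot, and variables do not carry over. Pictures are saved under pics/ and viewed, at most 10 in all, crops included, and the job is handed in when it is done.

Besides the shell and the picture viewer there is one more tool, called after ">>>" as a command line: name --pt "numbers of a row" for each row, then --argument value for the rest. step_arm: Moves the arm, as the interface text tells. Its arguments: {"type":"object","properties":{"plan":{"type":"array"}},"required":["plan"]}

```bash
mkdir -p pics; python3 - <<'E'
from plant import env
import cv2
for n in ("top","scene"):
    c=env.read_camera(n); cv2.imwrite(f"pics/{n}.png",c["pixels"][:,:,::-1])
    print(n,c["vertical_fov"],c["cx"],c["cy"],c["R"],c["t"])
s=env.read_state(); print(s)
E
```

```text
top 52.39570385516677 282.8248006934864 203.00205693702827 [[ 0.01714432 -0.99930106  0.03321829]
 [-0.99711567 -0.01954467 -0.0733372 ]
 [ 0.07393518 -0.03186516 -0.99675383]] [-0.0304748   0.5513234   1.08747773]
scene 55.33006780381081 279.12354771359253 206.9295167452941 [[-0.01037132  0.99991864  0.00742643]
 [ 0.69440539  0.01254605 -0.71947464]
 [-0.71950927 -0.00230494 -0.69447901]] [-0.01537225 -0.3293107   1.28566699]
{'time': 0.1, 'qpos': array([ 1.08497877e+00,  3.42642120e-01,  1.52489240e+00, -1.96360363e-05,
        1.27538184e+00, -1.45998571e-01]), 'joint_vel': array([ 0.0009335 , -0.00055406, -0.0013485 , -0.00077868,  0.0007496 ,
        0.00011914]), 'joint_torque': array([ 4.25939315e-04, -4.32003593e+01, -2.44694102e+01,  7.17741321e-02,
        5.26349957e-02, -5.10360496e-05]), 'tool_pos': array([0.1748123 , 0.49467517, 0.22613028]), 'orientation': array([-5.31146295e-01, -3.09596713e+00,  1.98529090e-03]), 'force': array([-0.14791079,  0.59621944, -0.5928109 ]), 'wrist_torque': array([-0.01292746, -0.01411192, -0.0216448 ]), 'grip_force': 0.0, 'grip_width': 0.0914079645126717}
```

View pics/top.png

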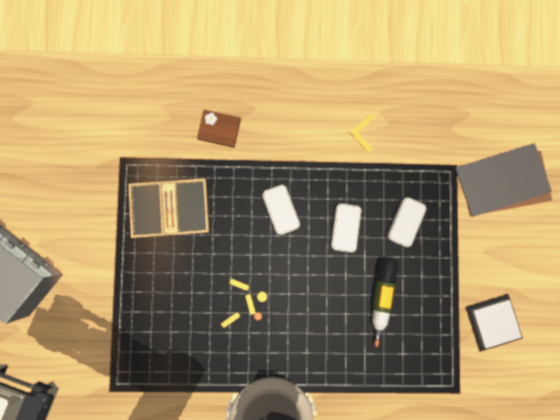

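```bash
python3 - <<'E'
import cv2
t=cv2.imread("pics/top.png")
cv2.imwrite("pics/c1.png",cv2.resize(t[170:270,250:450],None,fx=4,fy=4,interpolation=cv2.INTER_CUBIC))
cv2.imwrite("pics/c2.png",cv2.resize(t[150:250,110:230],None,fx=5,fy=5,interpolation=cv2.INTER_CUBIC))
E
```

```text
(no output)
```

View pics/c1.png

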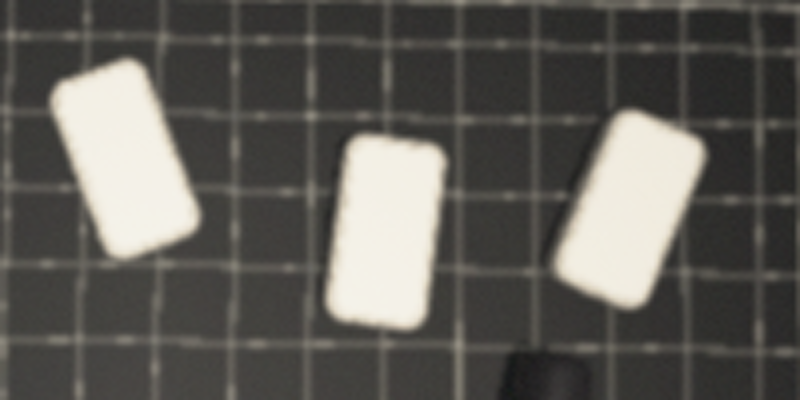

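View pics/c2.png

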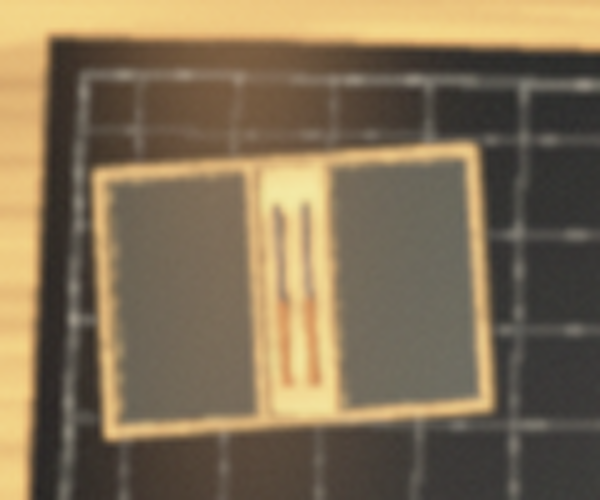

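View pics/scene.png

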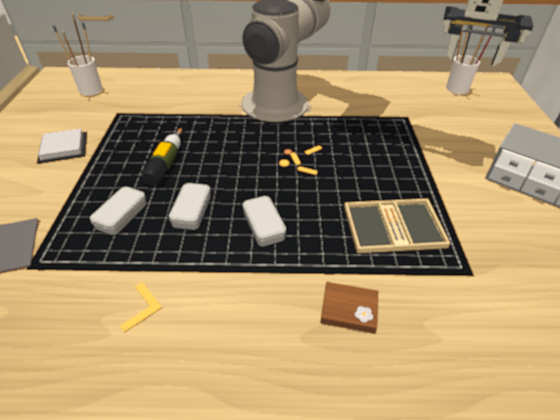

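The top view shows white tins at about (282,209), (346,228) and (407,222). The tray is centred near (168,208), the mat's far edge runs from (121,158) to (457,166), the rotary tool is at (384,300), and the wood block and brass angle lie beyond the edge. The scene view agrees.

```bash
cat > h.py <<'E'
import numpy as np, cv2
from plant import env
def K(c):
    f=c["pixels"].shape[0]/2/np.tan(np.radians(c["vertical_fov"])/2)
    return np.array([[f,0,c["cx"]],[0,f,c["cy"]],[0,0,1]])
def back(c,uv,z,R=None,t=None):
    R=c["R"] if R is None else R; t=c["t"] if t is None else t
    R=np.array(R);t=np.array(t)
    uv=np.atleast_2d(np.array(uv,float)); d=(np.linalg.inv(K(c))@np.c_[uv,np.ones(len(uv))].T).T@R
    C=-R.T@t
    return C+d*((z-C[2])/d[:,2])[:,None]
def tins(c,lo=200,amin=500):
    # white = bright and low saturation
    p=c["pixels"].astype(int); m=((p.min(2)>lo)).astype(np.uint8)
    m=cv2.morphologyEx(m,cv2.MORPH_OPEN,np.ones((3,3)))
    cs,_=cv2.findContours(m,cv2.RETR_EXTERNAL,cv2.CHAIN_APPROX_NONE)
    return [k[:,0] for k in cs if cv2.contourArea(k)>amin]
def rect(P):
    (x,y),(w,h),a=cv2.minAreaRect((P[:,:2]*1000).astype(np.float32))
    if w<h: w,h,a=h,w,a+90
    return np.round([x,y,w,h,(a+90)%180-90],1)
E
python3 - <<'E'
from h import *
c=env.read_camera("top")
print("C",-np.array(c["R"]).T@c["t"])
for k in tins(c):
    if k[:,1].max()>260 or k[:,1].min()<170: continue
    print(k.mean(0), rect(back(c,k,.033)))
print("mat",back(c,[(121,158),(457,166),(459,391),(111,389)],.003)[:,:2])
tr=np.array([(92,170),(478,141),(494,409),(106,439)])/5+[110,150]
P=back(c,tr,.017);print("tray",P[:,:2],P.mean(0),rect(P))
fl=[np.array(q)/5+[110,150] for q in ([(105,181),(246,172),(259,412),(116,424)],[(329,166),(468,157),(482,397),(342,408)])]
for q in fl: print("floor",back(c,q,.007).mean(0),rect(back(c,q,.007)))
c=env.read_camera("scene")
print("scene mat",back(c,[(117,115),(410,119),(467,265),(34,261)],.003)[:,:2])
print("scene tray",back(c,[(346,203),(433,199),(447,246),(354,250)],.017)[:,:2])
E
```

```text
C [0.46985281 0.01497458 1.12539243]
[346.21487603 227.68595041] [ 491.1 -184.1  113.6   58.1   -7.4]
[407.29090909 221.97272727] [ 508.6 -342.6  112.7   57.5  -22.8]
[280.78632479 209.29059829] [534.7 -15.2 114.7  58.2  21.6]
mat [[ 0.66322866  0.4061406 ]
 [ 0.66216656 -0.48824866]
 [ 0.07390666 -0.48573071]
 [ 0.07404361  0.40477372]]
tray [[0.59344979 0.37935573]
 [0.6128001  0.18156726]
 [0.47390689 0.16914252]
 [0.45515946 0.36626027]] [0.53382906 0.27408145 0.017     ] [534.  273.9 198.8 139.4 -84.6]
floor [0.52931558 0.33376434 0.007     ] [529.1 333.6 126.6  73.4   5. ]
floor [0.53948659 0.2185383  0.007     ] [539.4 218.5 126.6  72.4   5.1]
scene mat [[ 0.08062501 -0.4803114 ]
 [ 0.08334788  0.41570629]
 [ 0.64140871  0.40715704]
 [ 0.64545913 -0.47993329]]
scene tray [[0.47551772 0.17567256]
 [0.45804544 0.3824198 ]
 [0.60297006 0.37320297]
 [0.6170849  0.17670034]]
```

>>> step_arm --pt "-1 22.5 -31.9 0 0.12" --pt "-1 22.5 -31.9 0 0.12" --pt "-1 22.5 -31.9 0 0.12" --pt "-1 22.5 -31.9 0 0.12" --pt "-1 22.5 -31.9 0 0.12" --pt "-1 22.5 -31.9 0 0.116" --pt "-1 22.5 -31.9 0 0" --pt "-1 22.5 -31.9 0 0"

```text
time: 0.87
tool_pos: [0.3452, 0.2544, 0.2269]
orientation: [-0.498, 3.102, 0.0]
force: [1.0, 0.5, 0.9]
grip_width: 0.0917
grip_force: 0.0
```

>>> step_arm --pt "-1 22.5 -31.9 0 0" --pt "-1 22.5 -31.9 0 0" --pt "-1 22.5 -31.9 0 0" --pt "-1 22.5 -31.9 0 0" --pt "-1 22.5 -31.9 0 0" --pt "-1 22.5 -31.9 0 0" --pt "-1 22.5 -31.9 0 0" --pt "-1 22.5 -31.9 0 0"

```text
time: 1.53
tool_pos: [0.5253, -0.0012, 0.2267]
orientation: [0.496, -3.102, -0.0]
force: [0.4, 0.5, 0.8]
grip_width: 0.0916
grip_force: 0.0
```

```bash
cat >> h.py <<'E'
from scipy.spatial.transform import Rotation as Ro
def wrist(z=.033,name=None,lo=200):
    s=env.read_state(); c=env.read_camera("wrist"); M=np.array(c["mount"])
    W=np.eye(4); W[:3,:3]=Ro.from_rotvec(s["orientation"]).as_matrix(); W[:3,3]=s["tool_pos"]
    T=np.linalg.inv(W@M)
    y=W[:3,1]; print("tcp",np.round(s["tool_pos"]*1000,1),"tinyaw",round((np.degrees(np.arctan2(y[1],y[0]))-90+90)%180-90,1),"w",s["grip_width"])
    if name: cv2.imwrite(name,c["pixels"][:,:,::-1])
    for k in tins(c,lo,2000): print(k.mean(0),k.min(0),k.max(0),rect(back(c,k,z,T[:3,:3],T[:3,3])))
    return c,T
E
python3 - <<'E'
from h import *
wrist(name="pics/w1.png")
E
```

```text
tcp [525.3  -1.2 226.7] tinyaw 18.2 w 0.09157958727521018
[263.51428571 157.99428571] [240 133] [290 186] [510.5 -26.7  56.9  53.6  16.3]
[121.52068966  92.04827586] [83 32] [161 152] [ 492.2 -184.7  109.8   54.2   -7.5]
```

View pics/w1.png

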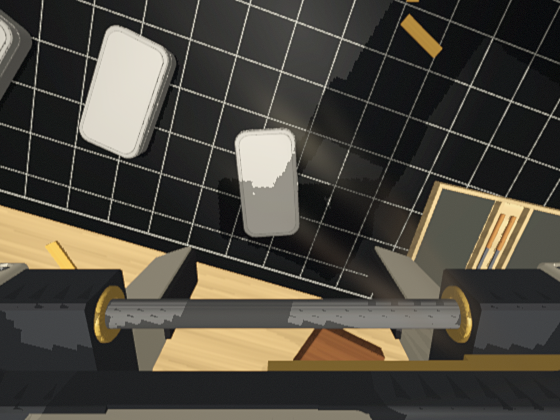

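The wrist view shows tin 1, half shaded, with its top face from about (236,130) to (299,236). Tin 2 is at upper left.

```bash
python3 - <<'E'
from h import *
c,T=wrist(lo=140)
P=back(c,[(236,130),(294,127),(299,233),(241,237)],.033,T[:3,:3],T[:3,3]);print(P.mean(0),rect(P))
E
```

```text
tcp [529.1  -6.8 226.4] tinyaw 18.0 w 0.09171364128086257
[268.7486911  153.39267016] [242 127] [300 186] [509.5 -27.7  63.3  61.4  18. ]
[129.65957447  89.66869301] [86 24] [174 155] [ 491.6 -184.   120.    63.6   -7.5]
[ 0.53919091 -0.02245328  0.033     ] [539.9 -23.9 120.9  67.2  21.3]
```

>>> step_arm --pt "-1 0 0 -40 0.063" --pt "-1 0 0 -40 0" --pt "-1 0 0 0 0" --pt "-1 0 0 0 0"

```text
time: 1.97
tool_pos: [0.5231, 0.0014, 0.1458]
orientation: [0.593, -3.08, -0.003]
force: [0.1, -0.2, 1.1]
grip_width: 0.0913
grip_force: 0.0
```

```bash
python3 - <<'E'
from h import *
c,T=wrist(lo=95,name="pics/w2.png")
s=env.read_state();print(s["force"],s["wrist_torque"])
E
```

```text
tcp [523.1   1.4 145.8] tinyaw 21.8 w 0.0913329330559995
[197.98273381 415.17697842] [ 26 410] [370 419] [779.4   4.6 373.6  12.8 -68.4]
[252.28635347 351.40939597] [153 328] [360 370] [676.2  32.9 211.6  51.2 -68.4]
[371.54656863 315.84068627] [290 306] [459 328] [597.7 127.5 165.5  25.  -68.3]
[259.67553191 202.35904255] [220 137] [297 270] [534.8 -15.7 120.5  64.2  21.6]
[76.44131455 76.68309859] [17  0] [138 163] [ 491.4 -183.9  121.3   65.    -7.5]
[ 0.52190258 -0.27852562  0.65857264] [ 0.00590225 -0.03145293 -0.02647305]
```

View pics/w2.png

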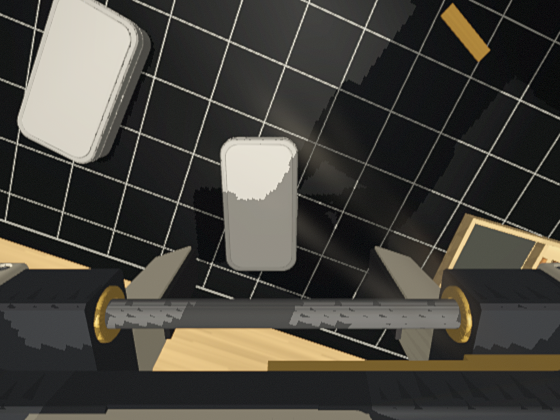

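Tin 1 is clear between the fingers at (534.8, -15.7), 21.6°, 120 x 64 mm as expected.

>>> step_arm --pt "-1 11.7 -17.1 -20 0" --pt "-1 0 0 -30 0" --pt "-1 0 0 -30 0" --pt "-1 0 0 -26 0" --pt "-1 0 0 -16 0" --pt "-1 0 0 -6 0" --pt "-1 0 0 0 0" --pt "-1 0 0 0 0"

```text
time: 2.68
tool_pos: [0.538, -0.0164, 0.0209]
orientation: [-0.593, 3.082, -0.002]
force: [-0.2, 1.1, 0.9]
grip_width: 0.092
grip_force: 0.0
```

>>> step_arm --pt "-1 -3 0.7 -3.5 0" --pt "-1 0 0 0 0" --pt "1 0 0 0 0" --pt "1 0 0 0 0" --pt "1 0 0 0 0" --pt "1 0 0 0 0" --pt "1 0 0 0 0" --pt "1 0 0 0 0"

```text
time: 3.35
tool_pos: [0.5334, -0.0157, 0.0154]
orientation: [-0.593, 3.085, 0.0]
force: [1.1, 1.4, 2.1]
grip_width: 0.0637
grip_force: 30.0
```

>>> step_arm --pt "1 0 0 20 0" --pt "1 0 0 35 0" --pt "1 0 0 35 0" --pt "1 0 0 20 0" --pt "1 0 0 0 0" --pt "1 0 0 0 0" --pt "1 0 0 0 0" --pt "1 0 0 0 0"

```text
time: 4.02
tool_pos: [0.5319, -0.0155, 0.1231]
orientation: [0.593, -3.081, -0.003]
force: [0.2, 0.5, -3.3]
grip_width: 0.0637
grip_force: 30.0
```

```bash
cat >> h.py <<'E'
def tq():
    s=env.read_state(); W=Ro.from_rotvec(s["orientation"]).as_matrix(); y=W[:,1]
    if y[1]<0: y=-y
    x=np.array([y[1],-y[0],0]) # tin long axis, +x-ish
    t=np.array(s["wrist_torque"])
    print("t",s["time"],"tcp",np.round(s["tool_pos"]*1000,1),"yaw",np.round(np.degrees(np.arctan2(x[1],x[0])),1),"tx %.3f ty %.3f tz %.3f"%(t@x,t@y,t[2]),"F",np.round(s["force"],1),"w",s["grip_width"],s["grip_force"])
E
python3 -c "
from h import *
tq()"
```

```text
t 4.0167 tcp [531.9 -15.5 123.1] yaw 21.8 tx 0.054 ty 0.021 tz 0.039 F [ 0.2  0.5 -3.3] w 0.06368247093756353 29.99931424856186
```

>>> step_arm --pt "1 37 15 0 0" --pt "1 37 15 0 0" --pt "1 0 0 0 0" --pt "1 0 0 0 0" --pt "1 0 0 0 0" --pt "1 0 0 0 0" --pt "1 0 0 0 0" --pt "1 0 0 0 0"

```text
time: 4.68
tool_pos: [0.6066, 0.0139, 0.1254]
orientation: [0.593, -3.085, -0.0]
force: [0.2, -0.1, -3.6]
grip_width: 0.0638
grip_force: 30.0
```

```bash
python3 -c "
from h import *
tq()"
```

```text
t 4.6833 tcp [606.6  13.9 125.4] yaw 21.8 tx 0.083 ty 0.053 tz -0.033 F [ 0.2 -0.1 -3.6] w 0.06378990891302225 29.99923825263977
```

>>> step_arm --pt "1 -37 -15 0 0" --pt "1 -37 -15 0 0" --pt "1 0 0 0 0" --pt "1 0 0 0 0" --pt "1 0 0 0 0" --pt "1 0 0 0 0" --pt "1 0 0 0 0" --pt "1 0 0 0 0"

```text
time: 5.35
tool_pos: [0.5343, -0.0155, 0.1255]
orientation: [-0.594, 3.084, -0.0]
force: [-0.7, 0.5, -4.0]
grip_width: 0.0639
grip_force: 30.0
```

```bash
python3 -c "
from h import *
tq()"
```

```text
t 5.35 tcp [534.3 -15.5 125.5] yaw 21.8 tx 0.061 ty -0.019 tz -0.006 F [-0.7  0.5 -4. ] w 0.0639118798406822 29.999344646930695
```

```bash
cat >> h.py <<'E'
def avg(n=6):
    a=[]
    for i in range(n):
        s=env.read_state(); W=Ro.from_rotvec(s["orientation"]).as_matrix(); y=W[:,1]
        if y[1]<0: y=-y
        a.append(s["wrist_torque"]@y); env.read_camera("wrist")
    print("ty mean %.4f"%np.mean(a),np.round(a,3),s["time"])
E
python3 -c "
from h import *
avg()"
```

```text
ty mean -0.0198 [-0.019 -0.045 -0.011 -0.029 -0.017  0.002] 5.6
```

>>> step_arm --pt "1 38 15 0 0" --pt "1 38 15 0 0" --pt "1 0 0 0 0" --pt "1 0 0 0 0" --pt "1 0 0 0 0" --pt "1 0 0 0 0" --pt "1 0 0 0 0"

```text
time: 6.23
tool_pos: [0.6084, 0.0139, 0.1255]
orientation: [0.593, -3.084, -0.0]
force: [-0.7, -0.4, -3.2]
grip_width: 0.0643
grip_force: 30.0
```

```bash
python3 -c "
from h import *
avg()"
```

```text
ty mean 0.0729 [0.068 0.084 0.045 0.086 0.086 0.069] 6.4833
```

>>> step_arm --pt "1 -15 -6 0 0" --pt "1 -26 -10 0 0" --pt "1 -26 -10 0 0" --pt "1 0 0 0 0" --pt "1 0 0 0 0" --pt "1 0 0 0 0" --pt "1 0 0 0 0" --pt "1 0 0 0 0"

```text
time: 7.2
tool_pos: [0.5433, -0.0115, 0.1254]
orientation: [-0.594, 3.084, -0.0]
force: [0.2, 0.5, -3.6]
grip_width: 0.0636
grip_force: 30.0
```

```bash
python3 -c "
from h import *
avg();tq()"
```

```text
ty mean 0.0297 [-0.     0.071  0.024  0.06   0.016  0.008] 7.45
t 7.5 tcp [542.5 -11.6 125.2] yaw 21.8 tx 0.014 ty 0.045 tz -0.026 F [ 0.3  0.4 -3.1] w 0.06367273355385043 29.999300837516785
```

>>> step_arm --pt "1 -37 -15 0 0" --pt "1 -37 -15 0 0" --pt "1 0 0 0 0" --pt "1 0 0 0 0" --pt "1 0 0 0 0" --pt "1 0 0 0 0" --pt "1 0 0 0 0" --pt "1 0 0 0 0"

```text
time: 8.17
tool_pos: [0.4692, -0.0416, 0.1254]
orientation: [-0.594, 3.084, -0.0]
force: [0.7, 0.1, -4.3]
grip_width: 0.0633
grip_force: 30.0
```

```bash
python3 -c "
from h import *
avg();tq()"
```

```text
ty mean -0.0439 [ 0.003 -0.059 -0.034 -0.03  -0.087 -0.056] 8.4167
t 8.4667 tcp [468.4 -41.6 125.3] yaw 21.8 tx 0.086 ty -0.074 tz -0.030 F [ 0.3  0.5 -5.2] w 0.06404825928905165 29.996928870677948
```

>>> step_arm --pt "1 -25 -10 0 0" --pt "1 -25 -10 0 0" --pt "1 0 0 0 0" --pt "1 0 0 0 0" --pt "1 0 0 0 0" --pt "1 0 0 0 0" --pt "1 0 0 0 0" --pt "1 0 0 0 0"

```text
time: 9.13
tool_pos: [0.4189, -0.0616, 0.1253]
orientation: [-0.594, 3.085, -0.0]
force: [0.7, 0.6, -3.3]
grip_width: 0.0637
grip_force: 30.0
```

```bash
python3 -c "
from h import *
avg();tq()"
```

```text
ty mean -0.0207 [-0.038  0.011 -0.029 -0.038 -0.021 -0.01 ] 9.3833
t 9.4333 tcp [418.4 -61.7 125.3] yaw 21.8 tx 0.030 ty -0.043 tz -0.042 F [ 0.5  0.5 -3.3] w 0.06348872238993385 29.996894001960754
```

>>> step_arm --pt "1 28 11 0 0" --pt "1 28 11 0 0" --pt "1 28 11 -20 0" --pt "1 28 11 -30 0" --pt "1 0 0 -30 0" --pt "1 0 0 -15 0" --pt "1 0 0 -8 0" --pt "1 0 0 0 0"

```text
time: 10.1
tool_pos: [0.5285, -0.0177, 0.021]
orientation: [0.593, -3.081, -0.002]
force: [-0.3, 0.2, -2.8]
grip_width: 0.064
grip_force: 30.0
```

>>> step_arm --pt "1 0 0 -3 0" --pt "1 0 0 -2 0" --pt "1 0 0 0 0" --pt "1 0 0 0 0"

```text
time: 10.43
tool_pos: [0.5303, -0.0182, 0.0189]
orientation: [-0.593, 3.083, -0.001]
force: [0.1, 0.3, -2.3]
grip_width: 0.064
grip_force: 30.0
```

>>> step_arm --pt "1 0 0 -3 0" --pt "1 0 0 0 0" --pt "1 0 0 0 0" --pt "1 0 0 0 0"

```text
time: 10.77
tool_pos: [0.5305, -0.0181, 0.0155]
orientation: [-0.593, 3.084, -0.001]
force: [1.4, -1.0, 1.8]
grip_width: 0.0635
grip_force: 30.0
```

Down, in contact. I'll release, rise and go to tin 2 (491.5, -184, -7.5°).

>>> step_arm --pt "-1 0 0 0 0" --pt "-1 0 0 0 0" --pt "-1 0 0 0 0" --pt "-1 0 0 0 0" --pt "-1 0 0 20 0" --pt "-1 0 0 35 0" --pt "-1 0 0 35 0" --pt "-1 -8 -20 10 -0.12"

```text
time: 11.43
tool_pos: [0.5249, -0.0365, 0.1197]
orientation: [-0.411, 3.107, -0.003]
force: [0.9, -0.6, -0.6]
grip_width: 0.0917
grip_force: 0.0
```

>>> step_arm --pt "-1 -10 -36 0 -0.12" --pt "-1 -10 -36 0 -0.12" --pt "-1 -6 -36 0 -0.12" --pt "-1 -5 -36 0 -0.03" --pt "-1 0 0 0 0" --pt "-1 0 0 0 0"

```text
time: 11.93
tool_pos: [0.4903, -0.1835, 0.1148]
orientation: [-0.209, -3.134, -0.0]
force: [-0.1, 0.3, 0.0]
grip_width: 0.0922
grip_force: 0.0
```

```bash
python3 -c "
from h import *
c,T=wrist(lo=95)"
```

```text
tcp [ 490.3 -183.5  114.8] tinyaw -7.6 w 0.09218326966929175
[198.11527378 415.10662824] [ 26 410] [370 419] [ 681.8 -292.1  332.5   11.4   82.3]
[115.7388664  245.64777328] [ 50 181] [189 298] [ 497.7 -318.3  107.9   88.7   56.7]
[501.08184143 224.15089514] [437 156] [559 279] [531.7 -18.4 126.9  67.3  24.7]
[282.11820331 208.19621749] [239 135] [325 285] [ 491.8 -184.6  122.2   63.8   -7.7]
```

>>> step_arm --pt "-1 1.5 -1 -30 0" --pt "-1 0 0 -30 0" --pt "-1 0 0 -22 0" --pt "-1 0 0 -10 0" --pt "-1 0 0 -6 0" --pt "-1 0 0 0 0" --pt "-1 0 0 0 0"

```text
time: 12.57
tool_pos: [0.493, -0.1827, 0.0177]
orientation: [0.202, 3.134, -0.001]
force: [0.4, -0.9, -0.9]
grip_width: 0.092
grip_force: 0.0
```

>>> step_arm --pt "1 0 0 0 0" --pt "1 0 0 0 0" --pt "1 0 0 0 0" --pt "1 0 0 0 0" --pt "1 0 0 0 0" --pt "1 0 0 0 0"

```text
time: 13.07
tool_pos: [0.4925, -0.1832, 0.0174]
orientation: [0.204, 3.134, -0.001]
force: [-0.8, -0.2, 3.9]
grip_width: 0.0638
grip_force: 30.0
```

Same grip as before. I'll lift and shake along the tin axis (0.991, -0.13).

>>> step_arm --pt "1 0 0 20 0" --pt "1 0 0 35 0" --pt "1 0 0 35 0" --pt "1 0 0 20 0" --pt "1 0 0 0 0" --pt "1 0 0 0 0" --pt "1 0 0 0 0"

```text
time: 13.65
tool_pos: [0.4911, -0.1823, 0.1251]
orientation: [-0.204, -3.132, -0.002]
force: [-0.1, 0.8, -4.0]
grip_width: 0.064
grip_force: 30.0
```

>>> step_arm --pt "1 40 -5 0 0" --pt "1 40 -5 0 0" --pt "1 0 0 0 0" --pt "1 0 0 0 0" --pt "1 0 0 0 0" --pt "1 0 0 0 0" --pt "1 0 0 0 0" --pt "1 0 0 0 0"

```text
time: 14.32
tool_pos: [0.5715, -0.1929, 0.1269]
orientation: [-0.204, -3.134, -0.0]
force: [0.4, 0.5, -3.7]
grip_width: 0.0638
grip_force: 30.0
```

```bash
python3 -c "
from h import *
avg();tq()"
```

```text
ty mean 0.0036 [ 0.04  -0.024 -0.032  0.008 -0.005  0.034] 14.5667
t 14.6167 tcp [ 572.2 -193.   127.1] yaw -7.4 tx 0.036 ty 0.033 tz 0.034 F [ 0.1  1.2 -3.7] w 0.06364809793174747 29.99918818473816
```

>>> step_arm --pt "1 -40 5 0 0" --pt "1 -40 5 0 0" --pt "1 0 0 0 0" --pt "1 0 0 0 0" --pt "1 0 0 0 0" --pt "1 0 0 0 0" --pt "1 0 0 0 0" --pt "1 0 0 0 0"

```text
time: 15.28
tool_pos: [0.4931, -0.1832, 0.127]
orientation: [0.203, 3.134, -0.0]
force: [-0.2, -0.0, -3.3]
grip_width: 0.0635
grip_force: 30.0
```

```bash
python3 -c "
from h import *
avg();tq()"
```

```text
ty mean -0.0114 [-0.061 -0.008 -0.005 -0.024  0.002  0.028] 15.5333
t 15.5833 tcp [ 492.4 -182.9  126.8] yaw -7.4 tx 0.031 ty 0.023 tz -0.046 F [-0.5  0.1 -3.2] w 0.06365922224672976 29.999081790447235
```

>>> step_arm --pt "1 3 15 10 0.02" --pt "1 6 30 20 0.05" --pt "1 7.5 38 0 0.05" --pt "1 7.5 38 0 0.05" --pt "1 7.5 38 0 0.05" --pt "1 7.5 38 0 0" --pt "1 7.5 38 0 0" --pt "1 7.5 38 0 0"

```text
time: 16.25
tool_pos: [0.5464, 0.092, 0.157]
orientation: [-0.142, 3.138, 0.0]
force: [0.8, -0.4, -4.0]
grip_width: 0.0638
grip_force: 30.0
```

>>> step_arm --pt "1 7.5 38 0 0" --pt "1 7.5 38 0 0" --pt "1 7.5 38 0 0" --pt "1 5 30 0 0" --pt "1 5 30 0 0" --pt "1 2 15 0 0" --pt "1 0 0 0 0" --pt "1 0 0 0 0"

```text
time: 16.92
tool_pos: [0.5804, 0.2798, 0.1562]
orientation: [0.145, -3.137, 0.001]
force: [0.5, -1.1, -4.1]
grip_width: 0.064
grip_force: 30.0
```

```bash
python3 -c "
from h import *
c,T=wrist(lo=95,name='pics/w3.png');np.save('T3.npy',T)"
```

```text
tcp [580.4 279.8 156.2] tinyaw 5.3 w 0.06400888785789198
[198.1167147  415.10662824] [ 26 410] [370 419] [841.6 206.9 389.8  13.3 -84.7]
[279.31512981 328.3992838 ] [158 306] [404 370] [730.9 291.7 247.9  79.5 -84.7]
[236.95014303 178.67470372] [ 0 61] [401 298] [582.8 194.8 385.7 215.  -84.7]
[499.71655329 159.94897959] [402   0] [559 298] [5.330e+02 4.763e+02 2.514e+02 1.566e+02 1.000e-01]
```

View pics/w3.png

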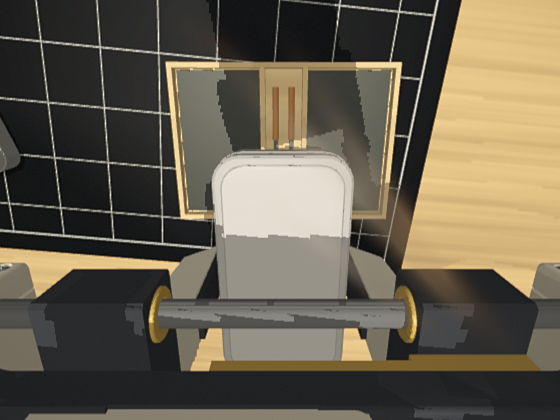

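The tray is fully visible, with outer rim corners at (166,62), (402,62), (386,218) and (180,218). The held tin is at columns 213-353.

```bash
python3 -c "
from h import *
c=env.read_camera('wrist');T=np.load('T3.npy')
q=[(166,62),(402,62),(386,218),(180,218)]
for z in (.014,.017):
  P=back(c,q,z,T[:3,:3],T[:3,3]);print(P.mean(0),rect(P))
  print(np.round(P[:,:2]*1000,1))
# held tin top corners: z = bottom+30
P=back(c,[(213,180),(353,180)],.156-.0144+.030,T[:3,:3],T[:3,3]);print(P)
tq()"
```

```text
[0.53604846 0.27578919 0.014     ] [536.1 275.4 199.9 139.3 -84.7]
[[475.8 171. ]
 [457.6 368.6]
 [596.3 381.3]
 [614.6 182.3]]
[0.53566939 0.27574561 0.017     ] [535.7 275.4 197.9 137.9 -84.7]
[[476.  172. ]
 [458.  367.6]
 [595.3 380.2]
 [613.4 183.2]]
[[0.53415476 0.24363524 0.1716    ]
 [0.52844018 0.30576742 0.1716    ]]
t 17.0167 tcp [580.6 278.2 156.6] yaw 5.1 tx 0.009 ty 0.001 tz -0.014 F [ 0.2 -0.1 -3.7] w 0.063760452848828 29.999005794525146
```

>>> step_arm --pt "1 -25 27 0 0.003" --pt "1 -25.3 27 -10 0" --pt "1 0 0 -35 0" --pt "1 0 0 -35 0" --pt "1 0 0 -25 0" --pt "1 0 0 -10 0" --pt "1 0 0 0 0" --pt "1 0 0 0 0"

```text
time: 17.68
tool_pos: [0.5314, 0.3325, 0.0428]
orientation: [-0.144, 3.137, 0.001]
force: [0.2, 0.6, -3.4]
grip_width: 0.0638
grip_force: 30.0
```

```bash
python3 -c "
from h import *
tq()"
```

```text
t 17.6833 tcp [531.4 332.5  42.8] yaw 5.3 tx 0.047 ty -0.047 tz 0.001 F [ 0.2  0.6 -3.4] w 0.06378800176003453 29.995136260986328
```

>>> step_arm --pt "1 -1 0 -8 0" --pt "1 0 0 -7 0" --pt "1 0 0 -4 0" --pt "1 0 0 0 0" --pt "1 0 0 0 0" --pt "1 0 0 0 0"

```text
time: 18.18
tool_pos: [0.5297, 0.3332, 0.0232]
orientation: [-0.146, 3.138, 0.001]
force: [0.6, -0.2, -3.7]
grip_width: 0.0642
grip_force: 30.0
```

>>> step_arm --pt "1 0.5 -0.5 -2 0" --pt "1 0 0 0 0" --pt "1 0 0 0 0"

```text
time: 18.43
tool_pos: [0.5304, 0.3329, 0.0215]
orientation: [-0.146, 3.137, 0.001]
force: [-0.6, 0.5, 0.2]
grip_width: 0.0635
grip_force: 30.0
```

>>> step_arm --pt "-1 0 0 0 0" --pt "-1 0 0 0 0" --pt "-1 0 0 0 0" --pt "-1 0 0 0 0" --pt "-1 0 0 20 0" --pt "-1 0 0 35 0" --pt "-1 0 0 40 0" --pt "-1 0 -15 10 0"

```text
time: 19.1
tool_pos: [0.5325, 0.3205, 0.1322]
orientation: [-0.149, 3.128, 0.007]
force: [1.8, 0.8, 0.3]
grip_width: 0.0917
grip_force: 0.0
```

>>> step_arm --pt "-1 -1 -30 0 -0.12" --pt "-1 -1 -40 0 -0.12" --pt "-1 -1 -40 0 -0.12" --pt "-1 -1 -40 0 -0.13" --pt "-1 -1 -40 0 0" --pt "-1 -1 -40 0 0" --pt "-1 -1 -40 0 0" --pt "-1 -1 -40 0 0"

```text
out of range
```

```bash
python3 - <<'E'
from h import *
c=env.read_camera("top")
for k in tins(c,120):
    if k[:,1].max()>260 or k[:,1].min()<160: continue
    print(k.mean(0), rect(back(c,k,.033)),rect(back(c,k,.037)))
tq()
E
```

```text
[406.94166667 221.95833333] [ 508.7 -342.   122.4   65.9  -23. ] [ 508.6 -340.7  122.    65.7  -23. ]
[281.72222222 210.55555556] [531.4 -17.3 122.   67.5  21.7] [531.2 -17.1 121.6  67.2  21.7]
[136.65806452 209.07741935] [529.9 358.6 145.8  73.6  32.4] [529.6 357.3 145.2  73.4  32.4]
[ 26.05092593 217.97685185] [499.9 634.3 224.2  95.1  26.8] [499.8 632.1 223.4  94.7  26.8]
[ 66.30857143 193.72      ] [562.3 530.9 142.2 119.2 -64.1] [562.  529.  141.7 118.8 -64.1]
t 19.15 tcp [532.8 316.8 132. ] yaw 5.4 tx -0.017 ty -0.089 tz 0.039 F [ 0.7 -1.   0.3] w 0.09192844530639589 0.0
```

>>> step_arm --pt "-1 -1 -30 0 -0.12" --pt "-1 -1 -41 0 -0.12" --pt "-1 -1 -41 0 -0.12" --pt "-1 -1 -41 0 -0.12" --pt "-1 -1 -41 0 -0.02" --pt "-1 -2 -41 0 0" --pt "-1 -2 -41 0 0" --pt "-1 -2 -41 0 0"

```text
time: 19.82
tool_pos: [0.5182, -0.0014, 0.1254]
orientation: [-0.635, -3.076, -0.0]
force: [0.9, -0.5, 0.4]
grip_width: 0.0917
grip_force: 0.0
```

>>> step_arm --pt "-1 -2 -41 0 0" --pt "-1 -2 -41 0 0" --pt "-1 -2 -41 0 0" --pt "-1 -2 -41 0 0" --pt "-1 -2 -41 0 0" --pt "-1 -2 -41 0 0" --pt "-1 -1 -41 0 0" --pt "-1 0 -30 0 0"

```text
time: 20.48
tool_pos: [0.5049, -0.3199, 0.1252]
orientation: [-0.638, -3.076, 0.001]
force: [0.4, 1.3, -0.8]
grip_width: 0.092
grip_force: 0.0
```

>>> step_arm --pt "-1 0 -10 -15 0" --pt "-1 0 0 0 0" --pt "-1 0 0 0 0"

```text
time: 20.73
tool_pos: [0.5049, -0.3261, 0.1094]
orientation: [-0.636, -3.073, -0.003]
force: [-0.1, 0.8, -0.7]
grip_width: 0.092
grip_force: 0.0
```

```bash
python3 -c "
from h import *
c,T=wrist(lo=95)"
```

```text
tcp [ 504.9 -326.1  109.4] tinyaw -23.4 w 0.0920328892949749
[197.98417266 414.7381295 ] [ 26 409] [370 419] [ 653.2 -477.1  323.8   12.3   66.4]
[400.3200883  332.67328918] [328 306] [460 360] [ 640.4 -281.5  110.    55.2   66.5]
[264.61032864 221.83568075] [219 148] [306 297] [ 508.2 -342.9  121.7   63.8  -23. ]
[ 33.86509636 206.37259101] [ 0 98] [111 283] [ 434.9 -479.6  146.7   85.3  -38. ]
```

>>> step_arm --pt "-1 3.3 -16.8 0 0.006" --pt "-1 0 0 -25 0" --pt "-1 0 0 -30 0" --pt "-1 0 0 -20 0" --pt "-1 0 0 -10 0" --pt "-1 0 0 -6 0" --pt "-1 0 0 0 0" --pt "-1 0 0 0 0"

```text
time: 21.45
tool_pos: [0.5101, -0.3432, 0.0211]
orientation: [0.624, 3.078, -0.001]
force: [0.2, 0.3, 0.9]
grip_width: 0.0917
grip_force: 0.0
```

>>> step_arm --pt "-1 -1.5 0.5 -4 0" --pt "-1 0 0 0 0" --pt "1 0 0 0 0" --pt "1 0 0 0 0" --pt "1 0 0 0 0" --pt "1 0 0 0 0" --pt "1 0 0 0 0" --pt "1 0 0 0 0"

```text
time: 22.12
tool_pos: [0.5078, -0.3427, 0.016]
orientation: [0.626, 3.079, 0.0]
force: [0.1, 0.0, 1.2]
grip_width: 0.0633
grip_force: 30.0
```

>>> step_arm --pt "1 0 0 20 0" --pt "1 0 0 35 0" --pt "1 0 0 35 0" --pt "1 0 0 20 0" --pt "1 0 0 0 0" --pt "1 0 0 0 0" --pt "1 0 0 0 0"

```text
time: 22.7
tool_pos: [0.5067, -0.3419, 0.1238]
orientation: [-0.625, -3.076, -0.003]
force: [-0.6, 0.2, -4.2]
grip_width: 0.0637
grip_force: 30.0
```

>>> step_arm --pt "1 38 -16 0 0" --pt "1 38 -16 0 0" --pt "1 0 0 0 0" --pt "1 0 0 0 0" --pt "1 0 0 0 0" --pt "1 0 0 0 0" --pt "1 0 0 0 0" --pt "1 0 0 0 0"

```text
time: 23.37
tool_pos: [0.5831, -0.3745, 0.1262]
orientation: [-0.626, -3.078, -0.0]
force: [-0.7, -0.0, -3.0]
grip_width: 0.064
grip_force: 30.0
```

```bash
python3 -c "
from h import *
avg();tq()"
```

```text
ty mean -0.0142 [-0.007  0.052 -0.07   0.027 -0.105  0.019] 23.6167
t 23.6667 tcp [ 583.7 -374.8  126.2] yaw -23.0 tx -0.003 ty -0.018 tz 0.025 F [ 0.2  0.1 -3.9] w 0.0637964408107174 29.999569952487946
```

>>> step_arm --pt "1 -38 16 0 0" --pt "1 -38 16 0 0" --pt "1 0 0 0 0" --pt "1 0 0 0 0" --pt "1 0 0 0 0" --pt "1 0 0 0 0" --pt "1 0 0 0 0" --pt "1 0 0 0 0"

```text
time: 24.33
tool_pos: [0.5087, -0.3433, 0.1261]
orientation: [0.625, 3.078, -0.001]
force: [0.1, -0.0, -2.6]
grip_width: 0.064
grip_force: 30.0
```

```bash
python3 -c "
from h import *
avg();tq()"
```

```text
ty mean 0.0184 [ 0.028  0.032 -0.026  0.026  0.054 -0.004] 24.5833
t 24.6333 tcp [ 507.9 -342.8  125.8] yaw -23.0 tx 0.004 ty -0.006 tz -0.002 F [ 0.   0.5 -3.4] w 0.06344793298437869 29.999477863311768
```

>>> step_arm --pt "1 1 20 10 0.1" --pt "1 2 35 10 0.12" --pt "1 2.4 40 0 0.12" --pt "1 2.4 40 0 0.12" --pt "1 2.4 40 0 0.03" --pt "1 2.4 40 0 0" --pt "1 2.4 40 0 0" --pt "1 2.4 40 0 0"

```text
time: 25.3
tool_pos: [0.5251, -0.0459, 0.1462]
orientation: [-0.14, 3.138, -0.0]
force: [0.6, -0.4, -3.1]
grip_width: 0.0637
grip_force: 30.0
```

>>> step_arm --pt "1 2.4 40 0 0" --pt "1 2.4 40 0 0" --pt "1 2.4 40 0 0" --pt "1 2.4 40 0 0" --pt "1 2.4 40 0 0" --pt "1 2.4 35 0 0" --pt "1 2 20 0 0" --pt "1 0 0 0 0"

```text
time: 25.97
tool_pos: [0.5415, 0.2117, 0.1459]
orientation: [-0.147, 3.137, 0.003]
force: [0.2, 0.1, -3.0]
grip_width: 0.0637
grip_force: 30.0
```

>>> step_arm --pt "1 0 0 0 0" --pt "1 0 0 0 0"

```text
time: 26.13
tool_pos: [0.5415, 0.2067, 0.1458]
orientation: [0.14, -3.138, 0.001]
force: [-0.0, 0.2, -2.9]
grip_width: 0.0637
grip_force: 30.0
```

```bash
python3 -c "
from h import *
c,T=wrist(lo=95,name='pics/w4.png');tq()"
```

```text
tcp [541.5 206.7 145.8] tinyaw 5.1 w 0.0636788727937161
[197.98273381 415.11942446] [ 26 410] [370 419] [789.9 135.5 375.4  12.9 -84.9]
[290.07880435 343.75815217] [210 328] [371 360] [688.7 228.4 161.4  38.8 -84.9]
[292.29044118 313.22977941] [175 306] [407 328] [657.  224.9 226.1  25.1 -84.9]
[353.31848688 201.4490543 ] [170 119] [481 298] [552.  235.  265.5 164.5 -84.9]
[ 28.33615819 169.3079096 ] [ 0 89] [ 80 239] [532.9 -17.  119.4  64.9  21.6]
[536.8410104 165.9628529] [479   3] [559 297] [503.3 399.2 248.9  71.3  19.5]
t 26.1833 tcp [541.5 206.2 145.8] yaw 5.1 tx 0.035 ty 0.023 tz -0.014 F [ 0.  -0.5 -3.3] w 0.0636233400221402 29.99938666820526
```

View pics/w4.png

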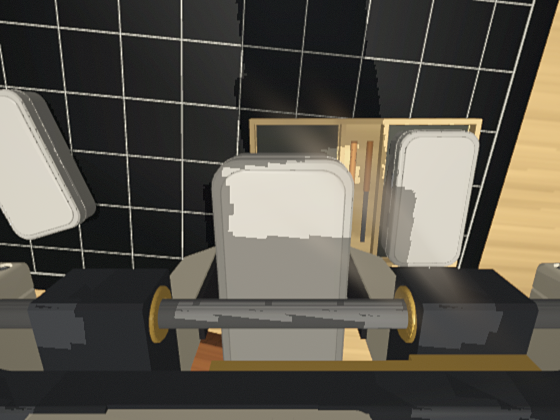

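Tin 2 lies square in its place, and the held tin is next to the free one. Lowering it now.

>>> step_arm --pt "1 -0.6 12.3 0 0.003" --pt "1 0 0 -30 0" --pt "1 0 0 -35 0" --pt "1 0 0 -25 0" --pt "1 0 0 -12 0" --pt "1 0 0 0 0" --pt "1 0 0 0 0" --pt "1 0 0 0 0"

```text
time: 26.85
tool_pos: [0.5421, 0.2195, 0.0453]
orientation: [-0.143, 3.136, 0.001]
force: [0.1, -0.1, -2.5]
grip_width: 0.0637
grip_force: 30.0
```

>>> step_arm --pt "1 -1.2 -0.8 -10 0.002" --pt "1 0 0 -8 0" --pt "1 0 0 -5 0" --pt "1 0 0 0 0" --pt "1 0 0 0 0" --pt "1 0 0 0 0"

```text
time: 27.35
tool_pos: [0.5397, 0.2188, 0.0208]
orientation: [0.148, -3.138, -0.0]
force: [-0.5, 0.2, -4.1]
grip_width: 0.0634
grip_force: 30.0
```

>>> step_arm --pt "1 1 0 -1.5 0" --pt "1 0 0 0 0" --pt "1 0 0 0 0"

```text
time: 27.6
tool_pos: [0.5407, 0.2189, 0.0198]
orientation: [-0.148, 3.138, 0.0]
force: [-3.0, -0.0, 2.8]
grip_width: 0.0638
grip_force: 30.0
```

>>> step_arm --pt "-1 0 0 0 0" --pt "-1 0 0 0 0" --pt "-1 0 0 0 0" --pt "-1 0 0 0 0" --pt "-1 0 0 20 0" --pt "-1 0 0 35 0" --pt "-1 0 0 35 0" --pt "-1 0 -15 5 0"

```text
time: 28.27
tool_pos: [0.544, 0.2062, 0.1205]
orientation: [-0.15, 3.128, 0.004]
force: [2.1, -0.2, 0.1]
grip_width: 0.0919
grip_force: 0.0
```

>>> step_arm --pt "-1 -1 -35 0 0.1" --pt "-1 -2 -40 0 0.12" --pt "-1 -2 -40 0 0.07" --pt "-1 -2 -40 0 0" --pt "-1 -1 -40 0 0" --pt "-1 -1 -20 0 0" --pt "-1 0 0 0 0" --pt "-1 0 0 0 0"

```text
time: 28.93
tool_pos: [0.532, -0.0106, 0.1145]
orientation: [-0.588, 3.086, 0.0]
force: [-0.0, 0.6, 0.2]
grip_width: 0.0917
grip_force: 0.0
```

```bash
python3 - <<'E'
from h import *
c,T=wrist(lo=95)
c=env.read_camera("top"); t=c["pixels"][:,:,::-1]
cv2.imwrite("pics/c3.png",cv2.resize(t[150:260,110:230],None,fx=5,fy=5,interpolation=cv2.INTER_CUBIC))
E
```

```text
tcp [532.  -10.6 114.5] tinyaw 21.6 w 0.09172320266144557
[197.49067432 414.71879484] [ 25 409] [370 419] [751.5 -13.1 333.3  12.7 -68.5]
[221.75167785 350.61297539] [133 328] [327 370] [667.6  -6.7 170.8  45.6 -68.5]
[380.62844037 319.37844037] [293 302] [460 359] [603.3 103.9 144.2  59.4 -68.5]
[275.28690229 193.48024948] [230 109] [318 280] [525.2 -20.5 135.3  65.3  21.8]
```

View pics/c3.png

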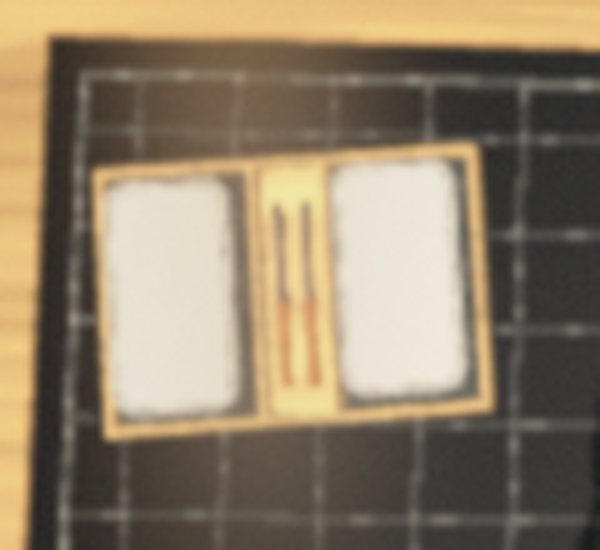

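Both quiet tins are seated in the tray. Next I'll take tin 1 (532, -17.4) with a deeper grip.

>>> step_arm --pt "-1 0 -6.9 0 0" --pt "-1 0 0 -30 0" --pt "-1 0 0 -30 0" --pt "-1 0 0 -22 0" --pt "-1 0 0 -12 0" --pt "-1 0 0 -6 0" --pt "-1 0 0 0 0" --pt "-1 0 0 0 0"

```text
time: 29.7
tool_pos: [0.5323, -0.0161, 0.0147]
orientation: [-0.594, 3.085, -0.0]
force: [0.8, -0.3, 0.8]
grip_width: 0.0915
grip_force: 0.0
```

>>> step_arm --pt "-1 0 -1 -6 0" --pt "-1 0 0 0 0" --pt "1 0 0 0 0" --pt "1 0 0 0 0" --pt "1 0 0 0 0" --pt "1 0 0 0 0" --pt "1 0 0 0 0" --pt "1 0 0 0 0"

```text
time: 30.37
tool_pos: [0.532, -0.0176, 0.0086]
orientation: [-0.592, 3.085, 0.0]
force: [0.2, 0.3, 1.0]
grip_width: 0.0639
grip_force: 30.0
```

>>> step_arm --pt "1 0 0 20 0" --pt "1 0 0 35 0" --pt "1 0 0 35 0" --pt "1 0 0 30 0" --pt "1 0 0 15 0" --pt "1 0 0 0 0" --pt "1 0 0 0 0" --pt "1 0 0 0 0"

```text
time: 31.03
tool_pos: [0.5307, -0.0173, 0.1416]
orientation: [0.591, -3.082, -0.002]
force: [-1.0, 0.3, -2.7]
grip_width: 0.064
grip_force: 30.0
```

```bash
python3 -c "
from h import *
avg();tq()"
```

```text
ty mean -0.0008 [ 0.014 -0.02  -0.028  0.003  0.074 -0.047] 31.2833
t 31.3333 tcp [531.5 -17.5 142.4] yaw 21.7 tx 0.085 ty -0.034 tz -0.020 F [ 0.7  0.  -3.8] w 0.06380448993103086 29.998154640197754
```

>>> step_arm --pt "1 38 15 0 0" --pt "1 38 15 0 0" --pt "1 0 0 0 0" --pt "1 0 0 0 0" --pt "1 0 0 0 0" --pt "1 0 0 0 0" --pt "1 0 0 0 0" --pt "1 0 0 0 0"

```text
time: 32.0
tool_pos: [0.6073, 0.0121, 0.1437]
orientation: [0.591, -3.085, -0.0]
force: [0.4, 0.1, -3.2]
grip_width: 0.0634
grip_force: 30.0
```

```bash
python3 -c "
from h import *
avg();tq()"
```

```text
ty mean 0.0709 [0.037 0.078 0.112 0.089 0.053 0.056] 32.25
t 32.3 tcp [607.8  12.4 143.6] yaw 21.7 tx -0.008 ty 0.087 tz -0.006 F [-0.2  0.1 -3.9] w 0.06373086785384943 29.998539090156555
```

>>> step_arm --pt "1 -38 -15 0 0" --pt "1 -38 -15 0 0" --pt "1 0 0 0 0" --pt "1 0 0 0 0" --pt "1 0 0 0 0" --pt "1 0 0 0 0" --pt "1 0 0 0 0" --pt "1 0 0 0 0"

```text
time: 32.97
tool_pos: [0.5329, -0.0173, 0.1435]
orientation: [-0.593, 3.084, -0.0]
force: [-0.4, -0.3, -3.1]
grip_width: 0.0638
grip_force: 30.0
```

```bash
python3 -c "
from h import *
avg();tq()"
```

```text
ty mean -0.0623 [-0.065 -0.071 -0.099 -0.072 -0.016 -0.051] 33.2167
t 33.2667 tcp [532.  -17.4 143.3] yaw 21.7 tx 0.033 ty -0.011 tz -0.038 F [ 0.   0.  -2.5] w 0.06326694781665042 29.99859184026718
```

The rattle is unmistakable: the wrist moment swings from +0.07 to -0.06 N m, against about ±0.02 for the quiet tins. Now carrying it to the mat's far edge at (660, -41).

>>> step_arm --pt "1 10 -2 10 0" --pt "1 20 -4 20 0" --pt "1 25 -5 20 0" --pt "1 25 -5 10 0" --pt "1 22 -4 0 0" --pt "1 15 -2 0 0" --pt "1 8 -1 0 0" --pt "1 0 0 0 0"

```text
time: 33.93
tool_pos: [0.6581, -0.0408, 0.2025]
orientation: [-0.592, 3.085, 0.0]
force: [-0.5, -0.4, -3.1]
grip_width: 0.0641
grip_force: 30.0
```

>>> step_arm --pt "1 0 0 0 0" --pt "1 0 0 0 0" --pt "1 0 0 0 0" --pt "1 0 0 0 0" --pt "1 0 0 0 0" --pt "1 0 0 0 0"

```text
time: 34.43
tool_pos: [0.6567, -0.0405, 0.2037]
orientation: [-0.592, 3.085, -0.0]
force: [0.6, -0.3, -3.3]
grip_width: 0.0634
grip_force: 30.0
```

```bash
python3 - <<'E'
from h import *
tq()
c=env.read_camera("scene"); cv2.imwrite("pics/f.png",c["pixels"][:,:,::-1])
E
```

```text
t 34.4333 tcp [656.7 -40.5 203.7] yaw 21.7 tx 0.008 ty -0.037 tz -0.057 F [ 0.6 -0.3 -3.3] w 0.06343204090593864 29.998595416545868
```

View pics/f.png

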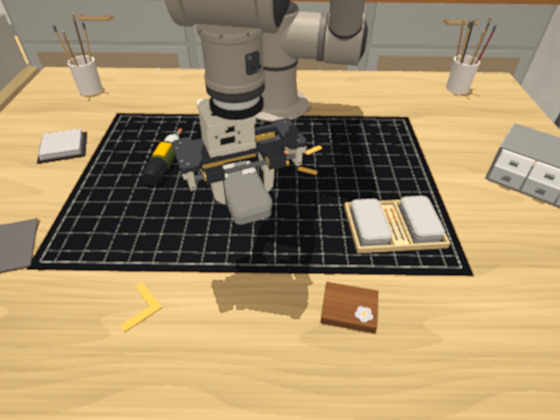

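The two quiet tins lie in the tray at (370,222) and (423,219). The rattling tin is held level at (246,193), and the bystanders have not moved.

```bash
python3 -c "
from plant import env
print(env.close_job())"
```

```text
the job is handed in; nothing more can be done
None
```

I handed the job in at about 34 s: the rattling tin is held level about 0.2 m above the middle of the mat's far edge, the two quiet tins lie flat in the tray's places, and no verdict came back.

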